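# Close the grinding jar with its coarse-threaded screw plug

### The job

Close the steel grinding jar with its screw plug: set the plug upright into the jar's mouth, turn it gently backward (counterclockwise seen from above) until the thread start drops, then screw it clockwise fully home, so that its flange lies flush on the rim, and let go. Never force the thread, and leave the things standing around undisturbed.

Things in the scene. Friction and masses are not known exactly. Their poses are not given: they have to be found in the camera images.
- plug: the loose screw plug, 72 mm high, about 0.2 to 0.3 kg, standing upright on its foot. Origin: centre of the foot, z up along its axis. Aluminium shank 30 mm in diameter with a 3 mm tapered foot, aluminium flange 60 mm in diameter (underside 32 mm, top 38 mm above the foot) and on it a blue plastic bar grip 52 mm long (plug's x), 18 mm thick (plug's y), 34 mm high
- plug_grip (a point): point on the plug's axis at which to grip, inside the blue bar, 61 mm above the foot and 23 mm above the top of the flange; grip across the bar's 18 mm (along the plug's y)
- plug_lugs (a point): point on the plug's axis amid its four thread lugs, 13 mm above the foot. The lugs lie on the plug's +x, -x, +y and -y sides, are 4 mm high, 11 degrees wide and reach out to 43.6 mm in diameter. Right-hand four-start thread, 30 mm per turn: turned clockwise from above it sinks
- plug_seat (a point): centre of the underside of the flange, the face that lands on the jar's rim. It is about 9 mm above the rim while the lugs ride on the crest (11 to 12 mm on the stops) and 2 to 3 mm after the drop of some 7 mm; then about 30 degrees clockwise bring it to the rim, about 15 more make it tight, and some 25 beyond that it stops hard
- jar: the open steel grinding jar, 72 mm in outer diameter (75 mm at a dark band), 75 mm high with its aluminium base plate of 110 x 90 x 10 mm, which is fixed to the worktop. Origin: centre of the underside; z up. The lightly greased thread ring inside is bedded on a rubber gasket: it gives 1 mm up or down for about 8 N, but does not turn or tilt
- jar_rim (a point): centre of the jar's mouth in the plane of the rim, 75 mm above the worktop. The mouth is a bore 46 mm in diameter with a 2.5 mm chamfer
- jar_crest (a point): on the jar's axis, 12 mm below the rim: level of the flat crest of the female thread (inner diameter 34 mm), where the lugs land. It has four openings, 17.5 degrees wide, 90 apart, at an unmeasured angle that differs each time. A stop 2.5 mm high on each opening's counterclockwise side jams a plug on the crest when turned clockwise; counterclockwise it finds an opening within about 84 degrees
- beaker: bystander: translucent beaker, 64 mm in diameter, 76 mm high, origin at the centre of its underside
- amber_bottle: bystander: small brown bottle with a black cap, 46 mm in diameter, 88 mm high, origin at the centre of its underside
- tape_roll: bystander: roll of yellow tape lying flat, 69 mm in diameter, 19 mm high, origin at the centre of its underside

How it is judged:
On the way:
1. the plug stands upright in the jar's mouth and its thread start has dropped into the thread (flange less than 5.5 mm above the rim) (z of plug_seat in the frame of jar_rim below 0.0055 m and horizontal distance between plug_seat and jar_rim below 0.003 m and angle between plug's own z axis and vertical below 0.06 rad), for 0.1 s.
At the end, for the whole second after the job is handed in: the plug is screwed home in the jar: the underside of its flange is within 1 mm of the rim, centred to 3 mm, upright to 0.04 rad, released and at rest (z of plug_seat in the frame of jar_rim between -0.002 and 0.001 m and horizontal distance between plug_seat and jar_rim below 0.003 m and angle between plug's own z axis and vertical below 0.04 rad and linear speed of plug below 0.01 m/s); the robot touches nothing.
It fails at once if the thread is forced: more than 80 N between plug and jar (contact force between plug and jar above 80 N).
It fails at once if the beaker is moved by more than 20 mm (distance of beaker from where it was at the start of the episode above 0.02 m).
It fails at once if the brown bottle is moved by more than 20 mm (distance of amber_bottle from where it was at the start of the episode above 0.02 m).
It fails at once if the tape roll is moved by more than 20 mm (distance of tape_roll from where it was at the start of the episode above 0.02 m).
It also fails if it takes over 67 s, if anything falls off the work surface, if the arm or the gripper's body presses on something with over 40 N, if the wrist force passes 120 N, or if a joint passes its speed limit or range.

### The arm

A 6-joint arm with a two-finger parallel gripper is mounted at the origin on a cart in front of the work surface, level with it; the furniture and walls round the work are solid. World frame = base frame: x ahead of the robot, y to its left, z up, the work surface at z = 0. Lengths are in m, angles in rad, forces in N, time in s.
With the tool pointing down it reaches from about 0.325 to 0.875 m from the base axis. Payload 4.4 kg.
Tool frame: the origin (TCP) lies midway between the tips of the shut fingers; the grasp point (between the pads) lies behind it (env.grasp_offset is the z of the grasp point in the tool frame, in m); z points along the fingers, y is the direction in which the jaws open and shut (so a half turn about z gives the same grasp; the last joint's range is limited). The gripper opens to 85 mm and grips with 20 to 120 N. Pads are 22 mm wide; open, the fingers measure 114 mm over their backs; the gripper's body (76 mm by 85 mm) begins 54 mm behind the grasp point. The pads swing forward as they close: fully open they stand 13 mm farther back than shut.
Start: joints at [-1.28, 0.207, 1.542, -0, 1.393, -0.15], TCP at [0.245, -0.52, 0.231] pointing down, gripper open.
Joint ranges: [-2.73, 2.73], [-0.86, 2.22], [0.23, 2.46], [-1.11, 4.25], [0.08, 2.63], [-2.82, 2.82]. Speed limits (rad/s): [2.79, 2.79, 3.14, 3.14, 3.14, 3.14].

### API

Orientations are given as a rotation vector (axis times angle).
In Python, from rig import env, optics gives the robot as it stands. The module is installed in compiled form; this text tells all that it offers.
- The arm moves only by the shell command python3 -m crank 'ROWS' [FORCE]. ROWS is JSON, a list of rows, each an object of numbers: "x", "y", "z": the shift along the tool's x, y, z in m; "spin": the turn about the tool's z in rad; "hand": the opening, from 0 (shut) to 1 (fully open). In form: [{"x": .., "y": .., "z": .., "spin": .., "hand": ..}, ...]. A call has 1 to 8 rows; each row shifts and turns the commanded pose from where the row before left it, along the tool's axes as they then stand; what a row does not reach is not made up. A row lasts 1/10 s, in which the tool goes at most 50 mm and 8.59 degrees, less where a joint would pass 70% of its speed; a pose out of reach is approached as far as the arm can. A call is refused whole if a number of a shift passes 0.05 or a number of a turn 0.15, either way. A call with a gripper value outside its range is refused whole. The fingers move at their own pace and stop on an object; FORCE is the grip in N (left out, the last holds). Time passes only in rows, so rows that do not move let the fingers close. It gives the time, the measured TCP pose, the force and the opening at its end, in the units of the state.
- env.observe(): the state, without advancing time (a new reading comes with each control period).
- optics.get_image(name): name is "scene" or "top" or "wrist"; returns the picture (384x512x3 uint8, red, green, blue); there is no depth.
- optics.camera_model(name): a dict with "camera_matrix" (3x3 intrinsics, pixels), "origin" and "attitude" of the camera in the world; the wrist camera has in their place "mount" (4x4, takes a point from camera to tool coordinates, whose origin is the TCP and whose axes are the flange's). Camera axes: x right, y up, looking along -z (the intrinsics and any distortion apply to the point x, -y, -z); pixel columns grow to the right and rows downward; lengths in m; the calibration is good to about 2 mm. A picture is of the moment at which its call begins: read the wrist's pose just before it. camera_model takes no time and is no camera call.
- env.finish_job(): hands the job in, once; it reports no verdict.
The state is a dict: "time": time; "joint_pos": joint angles; "joint_vel": joint speeds; "effort": joint torques, N m; "tcp_pos": TCP position; "tool_rot": TCP orientation; "wrist_force": force on the tool from outside, world axes, zero at the start; "wrist_torque": the same for the moment, N m; "opening": opening from 0.0 (shut) to 1.0 (fully open).
Only numpy, scipy, OpenCV 4.12 (cv2) and the standard library are available. Lean on these libraries where they do the work, as an engineer would, in place of code of your own. Each camera call takes 0.05 s, during which the arm holds its last target.

## Working session

There is one attempt and no reset: what is moved stays moved. The work goes in short steps, Python scripts to look and compute and a shell command to move; the robot and the scene stay as the last step left them, time stands still between calls to the robot, and variables do not carry over. Pictures are saved under pics/ and viewed, and the job is handed in when it is done.

```bash
mkdir -p pics; ls
python3 - <<'E'
from rig import env, optics
import cv2, numpy as np
np.set_printoptions(precision=4,suppress=True)
s=env.observe(); print(s, env.grasp_offset)
for n in ("scene","top","wrist"):
    im=optics.get_image(n); cv2.imwrite(f"pics/{n}0.png",im[:,:,::-1]); print(n,optics.camera_model(n))
E
```

```text
pics
{'time': 0.0, 'joint_pos': array([-1.2805,  0.2074,  1.543 ,  0.    ,  1.3935, -0.1505]), 'joint_vel': array([ 0.0012, -0.0001, -0.002 , -0.0002,  0.0007,  0.0023]), 'effort': array([ -0.0007, -38.3034, -29.1598,  -0.0004,   0.0104,   0.    ]), 'tcp_pos': array([ 0.2451, -0.5193,  0.2301]), 'tool_rot': array([-3.0633, -0.6863,  0.0002]), 'wrist_force': array([-0.6458, -0.4059,  0.5329]), 'wrist_torque': array([0.0494, 0.0302, 0.0004]), 'opening': 1.002361290757337} -0.0187
scene {'camera_matrix': array([[437.7863,   0.    , 258.4367],
       [  0.    , 437.7863, 191.1638],
       [  0.    ,   0.    ,   1.    ]]), 'origin': array([-0.6454, -0.5182,  0.7448]), 'attitude': array([ 0.9445, -0.61  , -0.9935])}
top {'camera_matrix': array([[440.0398,   0.    , 259.5178],
       [  0.    , 440.0398, 189.1679],
       [  0.    ,   0.    ,   1.    ]]), 'origin': array([-0.404 ,  0.2696,  1.6806]), 'attitude': array([ 0.3647, -0.4729, -1.7929])}
wrist {'camera_matrix': array([[338.9277,   0.    , 255.8638],
       [  0.    , 338.9277, 196.2259],
       [  0.    ,   0.    ,   1.    ]]), 'mount': array([[-0.0002,  0.9578,  0.2874,  0.0735],
       [ 1.    ,  0.0005, -0.0007,  0.0017],
       [-0.0008,  0.2874, -0.9578, -0.1431],
       [ 0.    ,  0.    ,  0.    ,  1.    ]])}
```

View pics/scene0.png

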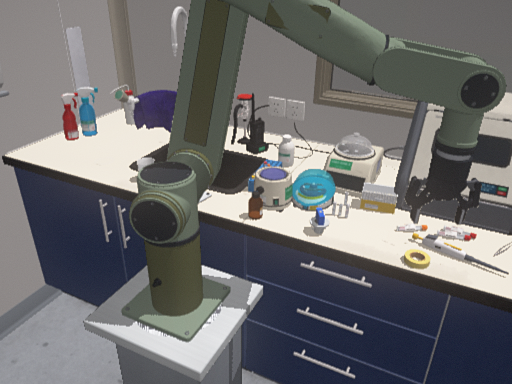

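View pics/top0.png

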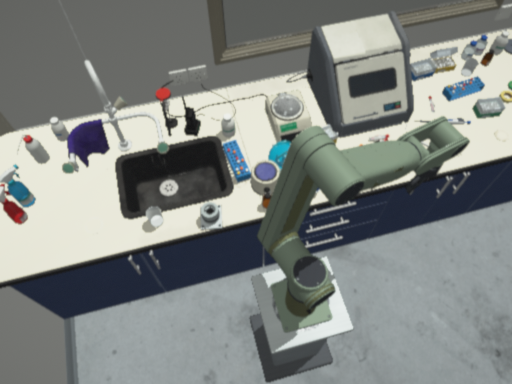

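View pics/wrist0.png

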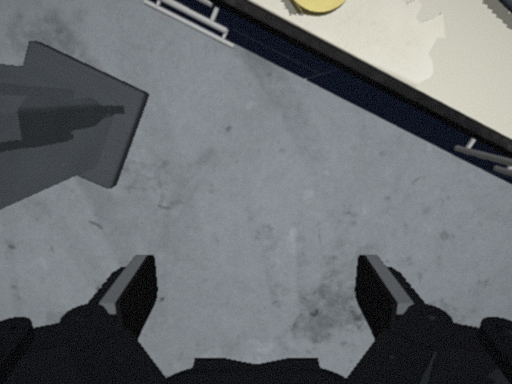

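The scene view shows the plug (blue grip) near (320,217), the bottle at (256,205) and the tape at (417,258). The top view shows the jar near (209,213) and the beaker at about (153,215). I'll enlarge these and set up the projection helpers.

```bash
cat > h.py <<'E'
from rig import env, optics
import cv2, numpy as np
from scipy.spatial.transform import Rotation as R
np.set_printoptions(precision=4,suppress=True)
def cam(n,s=None):
    m=optics.camera_model(n); K=m["camera_matrix"]
    if n=="wrist":
        M=m["mount"]; Rt=R.from_rotvec(s["tool_rot"]).as_matrix()
        return K,Rt@M[:3,:3],Rt@M[:3,3]+s["tcp_pos"]
    return K,R.from_rotvec(m["attitude"]).as_matrix(),np.array(m["origin"])
def proj(c,P):
    K,Rm,o=c; p=(np.atleast_2d(P)-o)@Rm; p=p*[1,-1,-1]; q=p@K.T; return q[:,:2]/q[:,2:]
def onz(c,uv,z):
    K,Rm,o=c; uv=np.atleast_2d(uv); d=np.c_[uv,np.ones(len(uv))]@np.linalg.inv(K).T; d=d*[1,-1,-1]@Rm.T
    return o+d*((z-o[2])/d[:,2])[:,None]
def save(name,im,box=None,f=1):
    if box: im=im[box[1]:box[3],box[0]:box[2]]
    if f!=1: im=cv2.resize(im,None,fx=f,fy=f,interpolation=cv2.INTER_CUBIC)
    cv2.imwrite("pics/"+name,im[:,:,::-1])
def circ(P,r,z,n=48):
    a=np.linspace(0,2*np.pi,n,endpoint=False); return np.c_[P[0]+r*np.cos(a),P[1]+r*np.sin(a),np.full(n,z)]
E
python3 - <<'E'
from h import *
sc,tp=cam("scene"),cam("top")
print(proj(sc,[0.245,-.52,.231]),proj(tp,[0.245,-.52,.231]))
print("jar",onz(tp,(209,209),.075)); print("plug",onz(sc,(320,225),.035)); print("bottle",onz(sc,(256,216),0),"tape",onz(sc,(417,262),0),"beaker",onz(tp,(155,222),0))
a=cv2.imread("pics/scene0.png")[:,:,::-1]; b=cv2.imread("pics/top0.png")[:,:,::-1]
save("sc_z.png",a,(280,190,350,250),8); save("tp_z.png",b,(170,180,250,240),8)
E
```

```text
[[434.7675 225.8657]] [[415.8698 186.9654]]
jar [[0.4446 0.256  0.075 ]]
plug [[ 0.4287 -0.2124  0.035 ]]
bottle [[0.4363 0.0039 0.    ]] tape [[ 0.4273 -0.4987  0.    ]] beaker [[0.4846 0.4881 0.    ]]
```

View pics/sc_z.png

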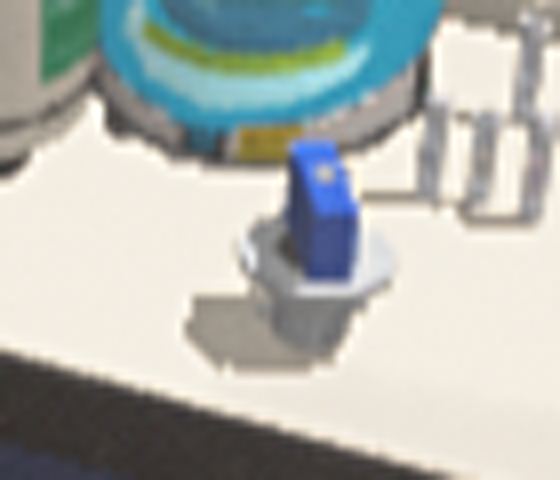

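View pics/tp_z.png

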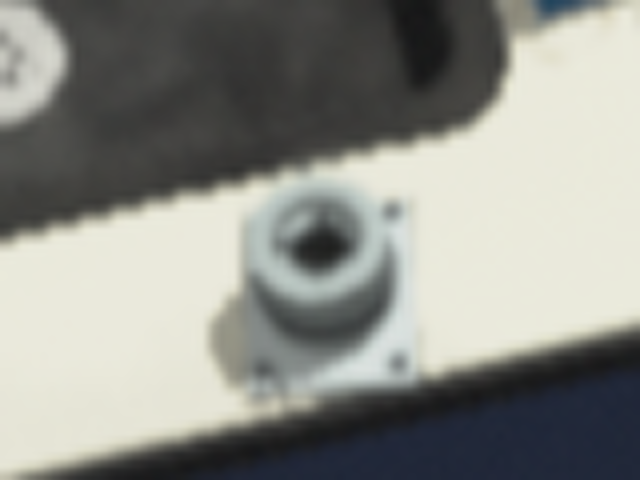

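Run:
```python
from h import *
sc=cam("scene")
p=onz(sc,[(318.75,208.1),(321.2,215.9)],.072); print(p); d=p[0]-p[1]; print("len",np.linalg.norm(d),"ang",np.degrees(np.arctan2(d[1],d[0])), p.mean(0))
s=env.observe(); Rt=R.from_rotvec(s["tool_rot"]).as_matrix(); print(Rt)
t=np.array([.43,-.212,.22])-s["tcp_pos"]; print("tool shift",Rt.T@t)
```

```text
[[ 0.4603 -0.1942  0.072 ]
 [ 0.421  -0.2154  0.072 ]]
len 0.04458144109907263 ang 28.32128342393558 [ 0.4406 -0.2048  0.072 ]
[[ 0.9044  0.4267 -0.0005]
 [ 0.4267 -0.9044  0.0017]
 [ 0.0003 -0.0018 -1.    ]]
tool shift [ 0.2984 -0.1992  0.0108]
```

```bash
python3 -m crank '[{"x":0.03,"y":-0.02},{"x":0.04,"y":-0.027},{"x":0.04,"y":-0.027},{"x":0.04,"y":-0.027},{"x":0.04,"y":-0.027},{"x":0.04,"y":-0.027},{"x":0.038,"y":-0.024},{"x":0.03,"y":-0.02}]'; python3 -m crank '[{},{}]'
python3 - <<'E'
from h import *
s=env.observe(); im=optics.get_image("wrist"); print(s["tcp_pos"],s["joint_pos"],s["wrist_force"]); save("w1.png",im)
np.save("w1.npy",im)
c=cam("wrist",s); print(proj(c,[.43,-.21,.072]), proj(c,s["tcp_pos"]))
E
```

```text
[ 0.2452 -0.5195  0.2304] [-1.2805  0.2073  1.5426 -0.      1.3935 -0.1505] [ 0.1162 -0.5885 -0.568 ]
[[ -50.7364 -261.7644]] [[251.9621 258.8374]]$[0]: bad value
$[0]: bad value
```

View pics/w1.png

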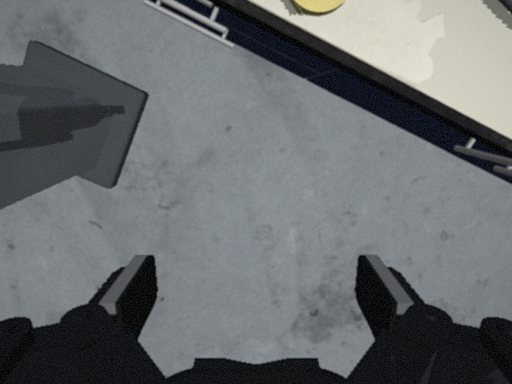

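Rows need every key. The arm hasn't moved, so I'm repeating the move with complete rows.

```bash
python3 -m crank '[{"x":0.03,"y":-0.02,"z":0,"spin":0,"hand":1},{"x":0.04,"y":-0.027,"z":0,"spin":0,"hand":1},{"x":0.04,"y":-0.027,"z":0,"spin":0,"hand":1},{"x":0.04,"y":-0.027,"z":0,"spin":0,"hand":1},{"x":0.04,"y":-0.027,"z":0,"spin":0,"hand":1},{"x":0.04,"y":-0.027,"z":0,"spin":0,"hand":1},{"x":0.038,"y":-0.024,"z":0,"spin":0,"hand":1},{"x":0.03,"y":-0.02,"z":0,"spin":0,"hand":1}]'; python3 -m crank '[{"x":0,"y":0,"z":0,"spin":0,"hand":1},{"x":0,"y":0,"z":0,"spin":0,"hand":1}]'
python3 - <<'E'
from h import *
s=env.observe(); im=optics.get_image("wrist"); print(s["time"],s["tcp_pos"],s["joint_pos"],s["wrist_force"]); save("w2.png",im)
c=cam("wrist",s); print(proj(c,[.43,-.21,.072]), proj(c,s["tcp_pos"]))
E
```

```text
time: 1.0
tcp_pos: [0.4307, -0.2105, 0.2313]
tool_rot: [-3.065, -0.689, -0.001]
wrist_force: [-0.1, -0.2, -0.4]
opening: 0.997
time: 1.2
tcp_pos: [0.43, -0.2123, 0.2311]
tool_rot: [3.065, 0.69, -0.001]
wrist_force: [-0.1, 0.2, 0.3]
opening: 0.999
1.2 [ 0.43   -0.2123  0.2311] [-0.6389  0.0013  1.7676 -0.0006  1.373   0.4889] [-0.0755  0.1819  0.3412]
[[251.4171 177.0879]] [[251.9606 258.8373]]
```

View pics/w2.png

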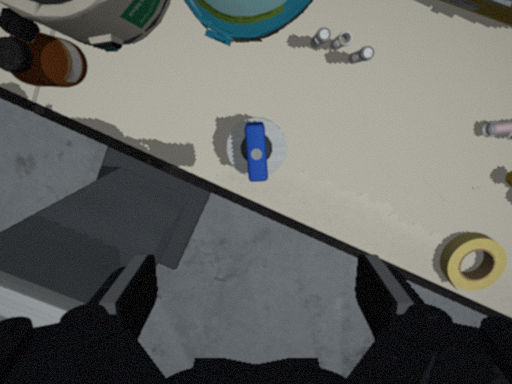

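The wrist view shows the plug with its blue bar at about (256,152), the bottle top left and the tape at (473,262). I'll fit the bar's box outline to the blue mask.

```bash
cat >> h.py <<'E'
from scipy.optimize import minimize
def bluemask(im,lo=60):
    im=im.astype(int); return ((im[:,:,2]>im[:,:,0]+lo)&(im[:,:,2]>im[:,:,1]+lo*0.5)).astype(np.uint8)
def fitbar(c,m,x0,zt,h=.034,up=4):
    b=cv2.boundingRect(m); x,y,w,hh=b; x-=8;y-=8;w+=16;hh+=16
    M=cv2.resize(m[y:y+hh,x:x+w].astype(np.float32),None,fx=up,fy=up,interpolation=cv2.INTER_LINEAR)
    def rend(p):
        a=p[2];ux=np.array([np.cos(a),np.sin(a),0]);uy=np.array([-np.sin(a),np.cos(a),0]);o=np.array([p[0],p[1],0])
        V=[o+i*.026*ux+j*.009*uy+[0,0,z] for i in(-1,1) for j in(-1,1) for z in(zt,zt-h)]
        q=((proj(c,V)-[x-.5,y-.5])*up-.5); I=np.zeros(M.shape,np.uint8)
        cv2.fillConvexPoly(I,cv2.convexHull(np.round(q*16).astype(np.int32)),255,cv2.LINE_AA,4); return I/255.
    f=lambda p:np.abs(rend([p[0]/100,p[1]/100,p[2]])-M).sum()/up**2
    x0=np.array([x0[0]*100,x0[1]*100,x0[2]])
    r=minimize(f,x0,method="Nelder-Mead",options=dict(initial_simplex=x0+np.array([[0,0,0],[.8,0,0],[0,.8,0],[0,0,.15]]),xatol=1e-4,fatol=1e-3,maxiter=400))
    return np.array([r.x[0]/100,r.x[1]/100,r.x[2]]),r.fun,M.sum()/up**2
E
python3 - <<'E'
from h import *
s=env.observe(); im=optics.get_image("wrist"); c=cam("wrist",s)
m=bluemask(im); n,l,st,ce=cv2.connectedComponentsWithStats(m); k=1+np.argmin([np.hypot(*(ce[i]-[256,152])) if st[i,4]>50 else 1e9 for i in range(1,n)]); m=(l==k).astype(np.uint8); print(st[k])
save("w2z.png",im,(216,105,296,195),6)
p,e,A=fitbar(c,m,[.43,-.2,np.radians(25)],.072); print(p,np.degrees(p[2]),e,A)
Rt=R.from_rotvec(s["tool_rot"]).as_matrix(); print("tool x ang",np.degrees(np.arctan2(Rt[1,0],Rt[0,0])))
print(proj(c,[p[0],p[1],.072]),proj(c,[p[0],p[1],.038]))
# top dot
print("dot",onz(c,(256,154),.072))
im2=optics.get_image("scene"); save("s3.png",im2,(230,150,350,250),5)
E
```

```text
[244 122  23  58 962]
[ 0.4507 -0.2049  0.5049] 28.930979140502444 280.19494485294115 962.0
tool x ang 25.2872037737434
[[255.3804 153.6911]] [[255.3934 147.9467]]
dot [[ 0.4507 -0.2055  0.072 ]]
```

View pics/w2z.png

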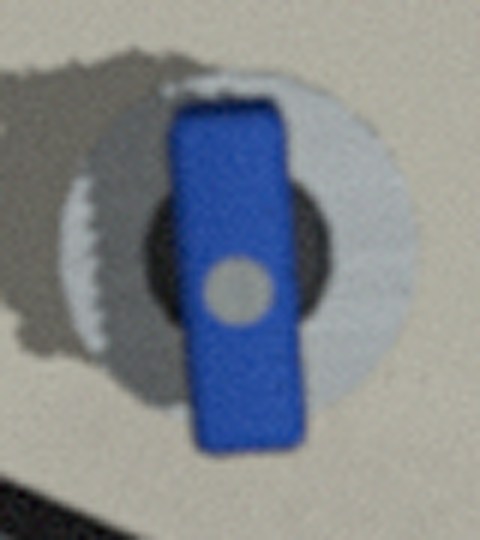

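```bash
cat >> h.py <<'E'
def barmask(im,near,lo=40):
    m=bluemask(im,lo); n,l,st,ce=cv2.connectedComponentsWithStats(m); k=1+np.argmin([np.hypot(*(ce[i]-near)) if st[i,4]>50 else 1e9 for i in range(1,n)])
    ct=max(cv2.findContours((l==k).astype(np.uint8),cv2.RETR_EXTERNAL,cv2.CHAIN_APPROX_NONE)[0],key=len); m=np.zeros_like(m); cv2.drawContours(m,[ct],-1,1,-1); return m
E
python3 - <<'E'
from h import *
s=env.observe(); im=optics.get_image("wrist"); c=cam("wrist",s)
for lo in (25,40,60):
    m=barmask(im,[256,152],lo)
    p,e,A=fitbar(c,m,[.45,-.205,np.radians(28)],.072); print(lo,p,np.degrees(p[2]),e,A)
v=im.copy()
for P,col in ((circ(p,.03,.038,200),(255,0,0)),(circ(p,.005,.072,60),(0,255,0))):
    cv2.polylines(v,[np.round(proj(c,P)*16).astype(np.int32)],True,col,1,cv2.LINE_AA,4)
save("w2f.png",v,(216,105,296,195),6)
Rt=R.from_rotvec(s["tool_rot"]).as_matrix(); print("shift",Rt.T@(np.array([p[0],p[1],.061])-s["tcp_pos"]), "minus go", env.grasp_offset)
sm=optics.get_image("scene"); cs=cam("scene")
ms=barmask(sm,[320,214],40); print("scene",fitbar(cs,ms,[.45,-.205,np.radians(28)],.072))
E
```

```text
25 [ 0.4515 -0.2045  0.5171] 29.629259729974343 102.08388480392156 1166.0
40 [ 0.4511 -0.2046  0.5172] 29.630686522956893 127.26184895833333 1120.0
60 [ 0.4503 -0.2053  0.5236] 30.001338998099623 175.532421875 1066.0
shift [0.0226 0.0011 0.1702] minus go -0.0187
scene (array([ 0.4511, -0.204 ,  0.3971]), np.float64(42.7468443627451), np.float32(107.0))
```

View pics/w2f.png

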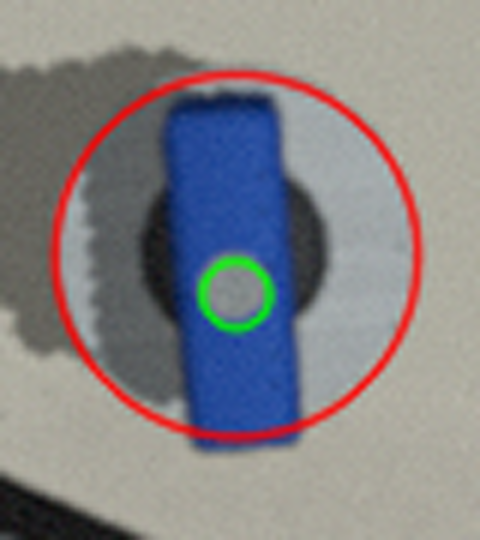

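The fits agree: the plug is at about (0.451, -0.205) and the bar lies at 29.5°. I'll align over it, descend, check the pose, then grip.

```bash
python3 -m crank '[{"x":0.0225,"y":0.001,"z":0.02,"spin":-0.073,"hand":1},{"x":0,"y":0,"z":0.04,"spin":0,"hand":1},{"x":0,"y":0,"z":0.04,"spin":0,"hand":1},{"x":0,"y":0,"z":0.03,"spin":0,"hand":1},{"x":0,"y":0,"z":0,"spin":0,"hand":1},{"x":0,"y":0,"z":0,"spin":0,"hand":1}]'
python3 - <<'E'
from h import *
s=env.observe(); im=optics.get_image("wrist"); c=cam("wrist",s); save("w3.png",im)
m=barmask(im,proj(c,[.451,-.205,.072])[0],40)
p,e,A=fitbar(c,m,[.45,-.205,np.radians(28)],.072); print(p,np.degrees(p[2]),e,A)
Rt=R.from_rotvec(s["tool_rot"]).as_matrix(); print("shift",Rt.T@(np.array([p[0],p[1],.061])-s["tcp_pos"]),np.degrees(np.arctan2(Rt[1,0],Rt[0,0])),s["tcp_pos"])
E
```

```text
time: 2.05
tcp_pos: [0.4505, -0.2049, 0.1014]
tool_rot: [-3.039, -0.796, 0.001]
wrist_force: [0.8, -0.1, 0.6]
opening: 0.997
[ 0.4506 -0.205   0.5144] 29.47102659448554 421.7166436887255 2955.0
shift [0.0001 0.0002 0.0404] 29.361152357563796 [ 0.4505 -0.2049  0.1014]
```

View pics/w3.png

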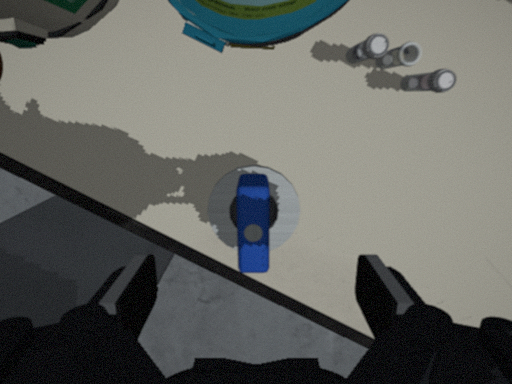

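The bar at (253,230) lies centred and parallel between the jaws. I'll descend and grip.

```bash
python3 -m crank '[{"x":0,"y":0,"z":0.03,"spin":0,"hand":1},{"x":0,"y":0,"z":0.02,"spin":0,"hand":1},{"x":0,"y":0,"z":0.0075,"spin":0,"hand":1},{"x":0,"y":0,"z":0,"spin":0,"hand":1},{"x":0,"y":0,"z":0,"spin":0,"hand":0},{"x":0,"y":0,"z":0,"spin":0,"hand":0},{"x":0,"y":0,"z":0,"spin":0,"hand":0},{"x":0,"y":0,"z":0,"spin":0,"hand":0}]' 80; python3 -m crank '[{"x":0,"y":0,"z":0,"spin":0,"hand":0},{"x":0,"y":0,"z":0,"spin":0,"hand":0},{"x":0,"y":0,"z":0,"spin":0,"hand":0},{"x":0,"y":0,"z":0,"spin":0,"hand":0}]'
```

```text
time: 2.9
tcp_pos: [0.4512, -0.2045, 0.0445]
tool_rot: [3.037, 0.798, 0.001]
wrist_force: [0.2, 0.0, -0.1]
opening: 0.329
time: 3.3
tcp_pos: [0.451, -0.2044, 0.0443]
tool_rot: [3.038, 0.798, 0.001]
wrist_force: [-1.6, 1.5, 6.1]
opening: 0.194
```

```bash
python3 -m crank '[{"x":0,"y":0,"z":-0.01,"spin":0,"hand":0},{"x":0,"y":0,"z":-0.03,"spin":0,"hand":0},{"x":0,"y":0,"z":-0.04,"spin":0,"hand":0},{"x":0,"y":0,"z":-0.04,"spin":0,"hand":0},{"x":0,"y":0,"z":-0.04,"spin":0,"hand":0},{"x":0,"y":0,"z":-0.03,"spin":0,"hand":0},{"x":0,"y":0,"z":-0.01,"spin":0,"hand":0},{"x":0,"y":0,"z":0,"spin":0,"hand":0}]'
python3 - <<'E'
from h import *
s=env.observe(); im=optics.get_image("wrist"); print(s["tcp_pos"],s["opening"],s["wrist_force"],s["joint_pos"]);save("w4.png",im)
save("s4.png",optics.get_image("scene"),(230,100,490,260),3)
E
```

```text
time: 4.1
tcp_pos: [0.4512, -0.2046, 0.2449]
tool_rot: [3.036, 0.798, 0.003]
wrist_force: [-0.1, -0.2, -3.8]
opening: 0.194
[ 0.4512 -0.2046  0.2449] 0.19394124529094292 [-0.0556 -0.2159 -3.8225] [-0.6005  0.0227  1.717  -0.      1.3992  0.4564]
```

View pics/w4.png

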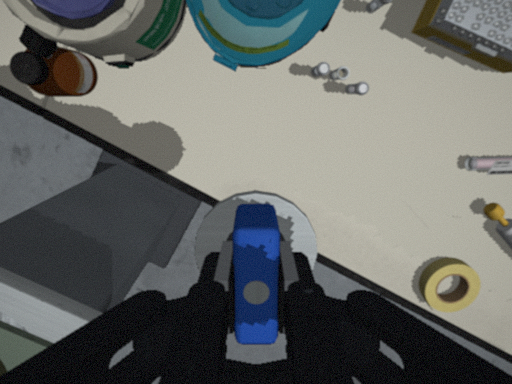

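View pics/s4.png

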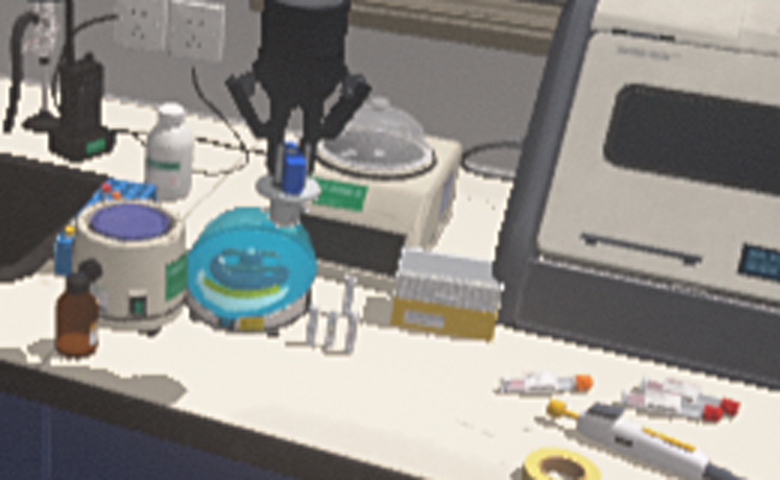

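The plug hangs upright in the grip, with its bar at (256,275). Next I'll carry it toward the jar, above the bottle.

```bash
python3 -m crank '[{"x":0.006,"y":-0.018,"z":0,"spin":0,"hand":0},{"x":0.011,"y":-0.034,"z":0,"spin":0,"hand":0},{"x":0.0115,"y":-0.036,"z":0,"spin":0,"hand":0},{"x":0.0115,"y":-0.036,"z":0,"spin":0,"hand":0},{"x":0.0115,"y":-0.036,"z":0,"spin":0,"hand":0},{"x":0.0115,"y":-0.036,"z":0,"spin":0,"hand":0},{"x":0.0115,"y":-0.036,"z":0,"spin":0,"hand":0},{"x":0.0115,"y":-0.036,"z":0,"spin":0,"hand":0}]'
python3 -m crank '[{"x":0.0115,"y":-0.036,"z":0,"spin":0,"hand":0},{"x":0.0115,"y":-0.036,"z":0,"spin":0,"hand":0},{"x":0.011,"y":-0.034,"z":0.01,"spin":0,"hand":0},{"x":0.008,"y":-0.021,"z":0.02,"spin":0,"hand":0},{"x":0.005,"y":-0.009,"z":0.03,"spin":0,"hand":0},{"x":0,"y":0,"z":0.02,"spin":0,"hand":0},{"x":0,"y":0,"z":0,"spin":0,"hand":0},{"x":0,"y":0,"z":0,"spin":0,"hand":0}]'
python3 - <<'E'
from h import *
s=env.observe(); im=optics.get_image("wrist"); print(s["tcp_pos"],s["opening"],s["wrist_force"],s["joint_pos"]);save("w5.png",im)
c=cam("wrist",s); print(proj(c,[.445,.256,.075]))
E
```

```text
time: 5.0
tcp_pos: [0.3913, 0.0735, 0.2415]
tool_rot: [-3.037, -0.798, 0.006]
wrist_force: [0.8, 0.0, -1.9]
opening: 0.198
time: 5.8
tcp_pos: [0.3664, 0.2128, 0.1626]
tool_rot: [3.038, 0.799, -0.006]
wrist_force: [-0.2, 0.2, -2.3]
opening: 0.2
[0.3664 0.2128 0.1626] 0.20027322177715107 [-0.2007  0.2439 -2.3117] [ 0.3213 -0.0477  1.966   0.0002  1.2269  1.3778]
[[254.6657  67.1486]]
```

View pics/w5.png

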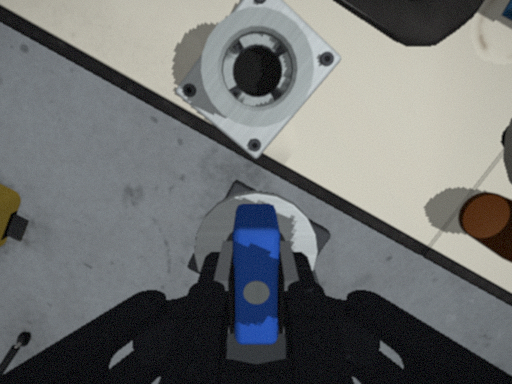

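The jar is at (257,70) and all four openings show as dark notches on the diagonals. I'll zoom in, fit its centre and measure the opening angle.

Run:
```python
from h import *
s=env.observe(); im=optics.get_image("wrist"); c=cam("wrist",s)
np.save("w5.npy",im)
print("bottle",proj(c,[[.436,.004,0],[.436,.004,.088]]))
save("w5z.png",im,(185,0,345,160),5)
# rectified top view at z=.075 , 4 px/mm, 100mm
S=6; g=np.arange(-50,50,1/S)
def rect(z,cx,cy):
    X,Y=np.meshgrid(g,-g); P=np.c_[cx+X.ravel()/1000,cy+Y.ravel()/1000,np.full(X.size,z)]
    q=proj(c,P).reshape(X.shape+(2,)).astype(np.float32)
    return cv2.remap(im,q[...,0],q[...,1],cv2.INTER_CUBIC)
A=rect(.075,.445,.256); cv2.circle(A,(300,300),int(36*S),(255,0,0),1); cv2.circle(A,(300,300),int(23*S),(0,255,0),1); save("r75.png",A)
A=rect(.063,.445,.256); cv2.circle(A,(300,300),int(17*S),(255,0,0),1); cv2.circle(A,(300,300),int(23*S),(0,255,0),1); save("r63.png",A)
```

```text
bottle [[476.9347 220.2255]
 [553.5901 263.8421]]
```

View pics/r75.png

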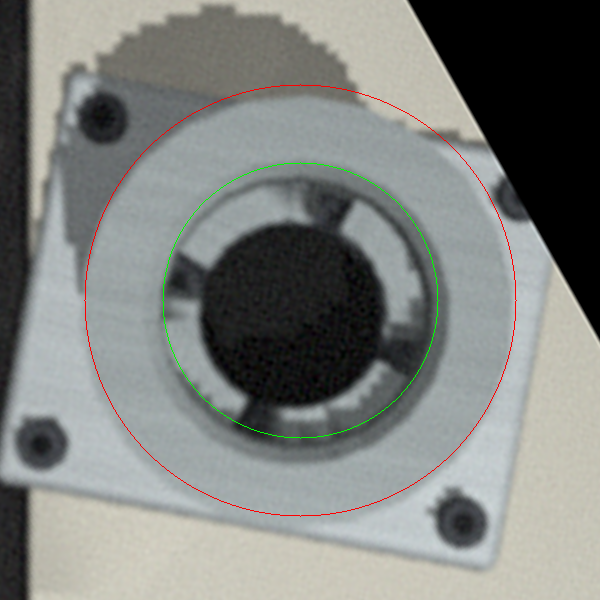

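View pics/r63.png

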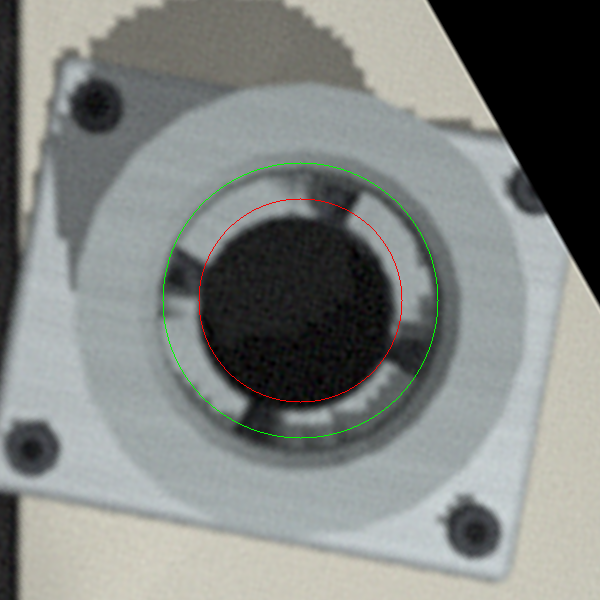

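```bash
cat > jarfit.py <<'E'
from h import *
from scipy.ndimage import map_coordinates, gaussian_filter
def ring(g,c,p,r,z,n=360,sk=None):
    q=proj(c,circ(p,r,z,n)); return map_coordinates(g,[q[:,1],q[:,0]],order=1,mode="nearest")
def fit(g,c,p0,r,z,sgn,ang=None,dr=.0007):
    # maximise signed step outside-inside
    n=360; sel=np.ones(n,bool) if ang is None else ang
    f=lambda p:-np.mean(np.clip(sgn*(ring(g,c,p[:2]/100,p[2]/100+dr,z)-ring(g,c,p[:2]/100,p[2]/100-dr,z)),-5,40)[sel])
    best=None
    for dx in(-.1,0,.1):
        for dy in(-.1,0,.1):
            x0=np.array([p0[0]*100+dx,p0[1]*100+dy,r*100]); R_=minimize(f,x0,method="Nelder-Mead",options=dict(initial_simplex=x0+np.array([[0,0,0],[.1,0,0],[0,.1,0],[0,0,.05]]),xatol=1e-4,fatol=1e-4))
            if best is None or R_.fun<best.fun: best=R_
    return best.x/100,best.fun
E
python3 - <<'E'
from jarfit import *
s=env.observe(); im=optics.get_image("wrist"); c=cam("wrist",s)
g=gaussian_filter(cv2.cvtColor(im,cv2.COLOR_RGB2GRAY).astype(float),.6)
for nm,r,z,sg in (("rim outer",.036,.075,-1),("rim outer+",.036,.075,1),("chamfer top",.0255,.075,-1),("bore",.023,.0725,-1),("crest in",.017,.063,1),("crest in deep",.017,.060,1)):
    print(nm,*fit(g,c,[.4445,.2545],r,z,sg))
# plug in hand
zt=s["tcp_pos"][2]+.0277
m=barmask(im,proj(c,[*s["tcp_pos"][:2],zt])[0],40); print(cv2.boundingRect(m))
p,e,A=fitbar(c,m,[*s["tcp_pos"][:2],np.radians(29)],zt); print("plug",p,np.degrees(p[2]),e,A,s["tcp_pos"])
# flange top circle
print(fit(g,c,s["tcp_pos"][:2],.03,zt-.034,-1))
pc=np.array([.4445,.2545]); 
q=proj(c,circ(pc,.0195,.063,360)); v=map_coordinates(g,[q[:,1],q[:,0]],order=1); v2=gaussian_filter(v.reshape(4,90).mean(0),1.5,mode="wrap"); print("opening deg mod90:",np.argmin(v2)); print(np.round(v2[::5]))
np.savetxt("v.txt",v)
for k in range(4): seg=v[np.r_[90*k:90*k+90]]; print(np.where(seg<seg.min()+.4*(np.median(seg)-seg.min()))[0])
im=optics.get_image("top"); ct=cam("top"); g=gaussian_filter(cv2.cvtColor(im,cv2.COLOR_RGB2GRAY).astype(float),.6); save("top5.png",im,(170,180,250,240),8)
print("top",fit(g,ct,[.4445,.2545],.036,.075,-1),fit(g,ct,[.4445,.2545],.0255,.075,-1))
E
```

```text
rim outer [0.4455 0.2522 0.0379] -12.51456921456624
rim outer+ [0.4442 0.2542 0.0358] -11.333149695196047
chamfer top [0.4425 0.2562 0.0208] -15.721020709330059
bore [0.4436 0.2554 0.0202] -19.2568108178458
crest in [0.4438 0.2538 0.0161] -36.35978246407675
crest in deep [0.444  0.2539 0.0163] -36.32478603087657
(233, 204, 48, 141)
plug [0.3686 0.2109 0.5127] 29.373875738624587 660.2953814338234 6100.0 [0.3684 0.2131 0.1646]
(array([0.37  , 0.2118, 0.0294]), np.float64(-18.731981010779275))
opening deg mod90: 67
[130. 136. 149. 153. 146. 149. 154. 151. 148. 147. 147. 145. 119.  51.
  47.  49.  68. 111.]
[63 64 65 66 67 68 69 70 71 72 73 74 75 76 77 78 79 80 81 82 83 84]
[64 65 66 67 68 69 70 71 72 73 74 75 76 77 78 79 80 81 82]
[63 64 65 66 67 68 69 70 71 72 73 74 75 76 77 78 79 80 81]
[61 62 63 64 65 66 67 68 69 70 71 72 73 74 75 76]
top (array([0.4554, 0.2845, 0.0336]), np.float64(-5.24753528514821)) (array([0.4768, 0.2568, 0.0106]), np.float64(-10.197934961921744))
```

View pics/top5.png

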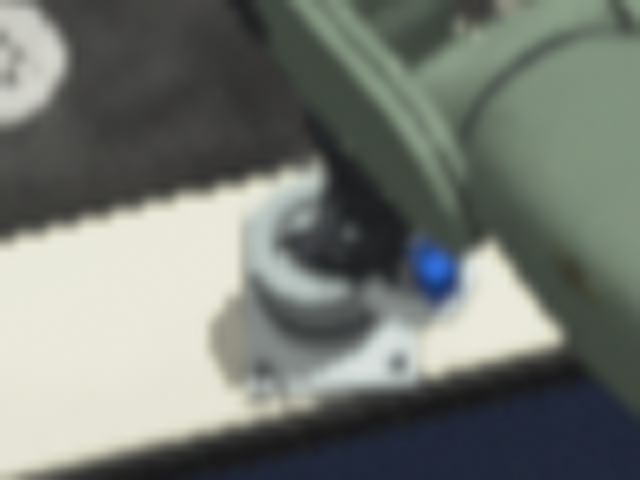

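TCP readings jitter by 1–2 mm, so I'll measure the jar relative to the held plug in the tool frame, averaging pictures and readings.

Run:
```python
from jarfit import *
S=[];I=[]
for k in range(8):
    S.append(env.observe()); I.append(optics.get_image("wrist").astype(float))
tp=np.array([s["tcp_pos"] for s in S]); tr=np.array([R.from_rotvec(s["tool_rot"]).as_matrix() for s in S])
print(tp.mean(0),tp.std(0)); Rm=R.from_matrix(tr).mean(); print(Rm.as_matrix())
F=np.array([s["wrist_force"] for s in S]); print(F.mean(0),F.std(0))
im=np.mean(I,0); np.savez("avg5.npz",im=im,tp=tp.mean(0),rv=Rm.as_rotvec())
save("w6z.png",im.astype(np.uint8),(185,180,330,360),4); save("w6j.png",im.astype(np.uint8),(175,0,345,165),4.5)
```

```text
[0.3686 0.213  0.1646] [0.0003 0.0001 0.0004]
[[ 0.8711  0.491   0.0016]
 [ 0.491  -0.8711  0.0006]
 [ 0.0016  0.0003 -1.    ]]
[-0.0533 -0.0988 -2.9624] [0.3837 0.4042 0.4394]
```

View pics/w6z.png

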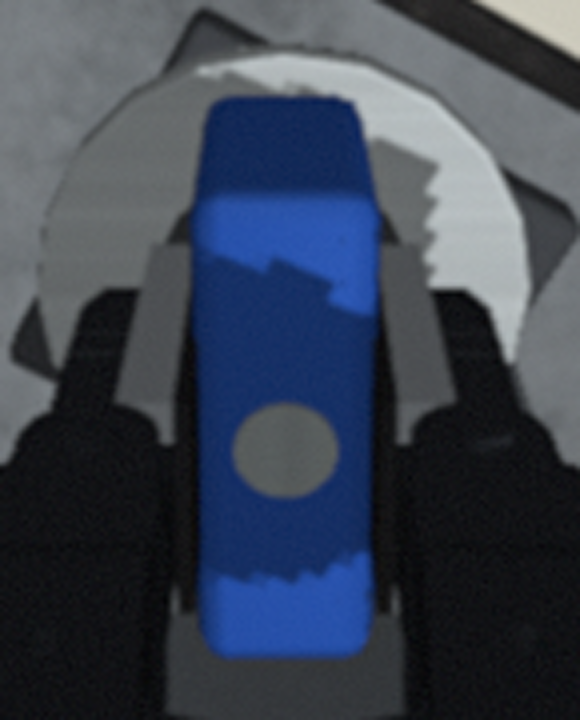

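View pics/w6j.png

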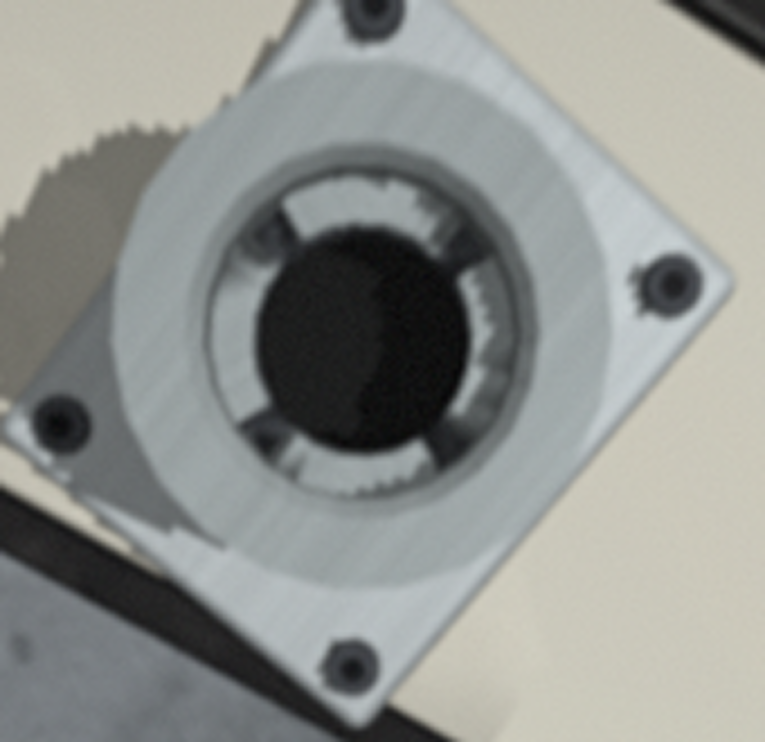

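Run:
```python
from jarfit import *
D=np.load("avg5.npz"); im=D["im"]; s=dict(tcp_pos=D["tp"],tool_rot=D["rv"]); Rt=R.from_rotvec(s["tool_rot"]).as_matrix(); tp=s["tcp_pos"]
c=cam("wrist",s); z5=lambda u,v:((u+.5)/4.5+174.5,(v+.5)/4.5-.5); z4=lambda u,v:((u+.5)/4+184.5,(v+.5)/4+179.5)
T=lambda P:(np.atleast_2d(P)-tp)@Rt
print("rim",T(onz(c,z5(361,322),.075)),"widths",[onz(c,[z5(113,310),z5(609,305)],.075),onz(c,[z5(370,57),z5(350,588)],.075)])
print("crest in",T(onz(c,z5(362.5,340),.063)), "z61",T(onz(c,z5(362.5,340),.061)))
for dz in (.0267,.0277,.0287):
    print("dot",dz,T(onz(c,z4(286,450),tp[2]+dz)),"far/near mid",T(onz(c,[z4(286.5,195),z4(292,657)],tp[2]+dz)))
# flange circle LSQ in tool frame
pts=np.array([z4(*p) for p in [(40,255),(62,180),(285,53),(340,58),(480,140),(505,180),(528,255),(515,355)]])
from scipy.optimize import least_squares
for dz in (-.0053,-.0063,-.0073):
    P=T(onz(c,pts,tp[2]+dz))[:,:2]
    r=least_squares(lambda q:np.hypot(*(P-q[:2]).T)-q[2],[0,0,.03]); print("flange",dz,r.x,np.abs(r.fun).max())
# refined rim by masked gradient: plate vs rim, use lstsq on hand pts
pr=np.array([z5(*p) for p in [(113,310),(370,57),(609,305),(350,588),(200,527),(150,185)]])
P=T(onz(c,pr,.075))[:,:2]; r=least_squares(lambda q:np.hypot(*(P-q[:2]).T)-q[2],[.08,0,.036]); print("rimfit",r.x,r.fun)
```

```text
rim [[0.0878 0.0013 0.0897]] widths [array([[0.4298, 0.2868, 0.075 ],
       [0.4652, 0.2252, 0.075 ]]), array([[0.4762, 0.2707, 0.075 ],
       [0.4122, 0.238 , 0.075 ]])]
crest in [[0.0859 0.0015 0.1017]] z61 [[0.086  0.0015 0.1037]]
dot 0.0267 [[-0.0008  0.0019 -0.0267]] far/near mid [[ 0.026   0.002  -0.0267]
 [-0.0252  0.0025 -0.0267]]
dot 0.0277 [[-0.0002  0.0019 -0.0277]] far/near mid [[ 0.0264  0.0019 -0.0277]
 [-0.0243  0.0025 -0.0277]]
dot 0.0287 [[ 0.0004  0.0019 -0.0287]] far/near mid [[ 0.0268  0.0019 -0.0287]
 [-0.0235  0.0025 -0.0287]]
flange -0.0053 [0.0009 0.0017 0.0295] 9.914944091229255e-05
flange -0.0063 [0.0004 0.0017 0.0297] 9.981699058338872e-05
flange -0.0073 [-0.0001  0.0017  0.0299] 0.0001004845428528578
rimfit [0.0859 0.0013 0.0358] [-0.0001  0.0002 -0.0001 -0.      0.0002 -0.0002]
```

The jar relative to the plug is +85.7 mm in tool x and −0.4 mm in y. The openings are at about 71° (mod 90) and the lugs at 29.4°. I'll move over, pre-turn about 17° counterclockwise in the air, then lower to just above the rim.

```bash
python3 -m crank '[{"x":0.02,"y":-0.0004,"z":0,"spin":0,"hand":0},{"x":0.03,"y":0,"z":0,"spin":0,"hand":0},{"x":0.025,"y":0,"z":0,"spin":0,"hand":0},{"x":0.0107,"y":0,"z":0,"spin":0,"hand":0},{"x":0,"y":0,"z":0.01,"spin":-0.15,"hand":0},{"x":0,"y":0,"z":0.015,"spin":-0.15,"hand":0},{"x":0,"y":0,"z":0.01,"spin":0,"hand":0},{"x":0,"y":0,"z":0.003,"spin":0,"hand":0}]';python3 -m crank '[{"x":0,"y":0,"z":0,"spin":0,"hand":0},{"x":0,"y":0,"z":0,"spin":0,"hand":0},{"x":0,"y":0,"z":0,"spin":0,"hand":0},{"x":0,"y":0,"z":0,"spin":0,"hand":0}]'
python3 - <<'E'
from h import *
S=[]
I=[]
for k in range(4):
    S.append(env.observe()); I.append(optics.get_image("wrist").astype(float))
tp=np.mean([s["tcp_pos"] for s in S],0); print(tp,np.mean([s["wrist_force"] for s in S],0)); save("w7.png",np.mean(I,0).astype(np.uint8))
save("s7.png",optics.get_image("scene"),(100,120,260,240),5)
save("t7.png",optics.get_image("top"),(170,180,250,240),8)
E
```

```text
time: 7.2
tcp_pos: [0.4408, 0.2548, 0.1241]
tool_rot: [-2.887, -1.239, 0.006]
wrist_force: [-1.0, -0.7, -3.5]
opening: 0.193
time: 7.6
tcp_pos: [0.4429, 0.2556, 0.1265]
tool_rot: [2.885, 1.243, 0.002]
wrist_force: [-0.3, 0.4, -2.8]
opening: 0.201
[0.4427 0.2556 0.1263] [-0.4296  0.0314 -2.8673]
```

View pics/w7.png

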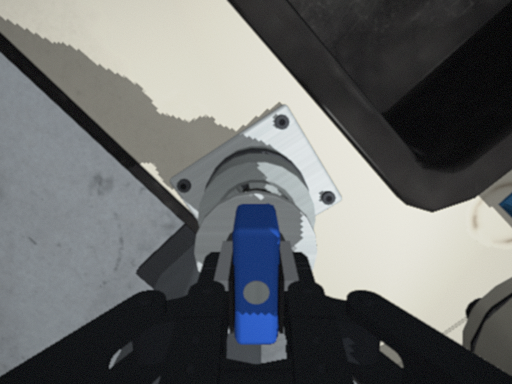

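View pics/t7.png

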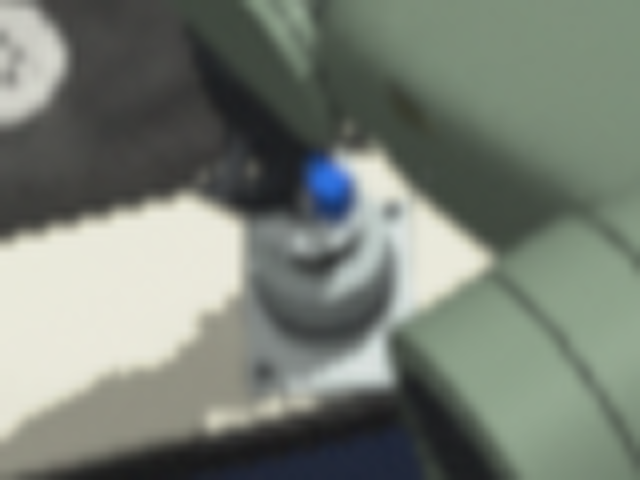

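In the wrist view the plug is centred over the mouth, and the pose is within 0.5 mm of the target. I'll lower it stepwise, watching the forces.

```bash
python3 -m crank '[{"x":0,"y":0,"z":0.006,"spin":0,"hand":0},{"x":0,"y":0,"z":0.006,"spin":0,"hand":0},{"x":0,"y":0,"z":0.003,"spin":0,"hand":0},{"x":0,"y":0,"z":0,"spin":0,"hand":0},{"x":0,"y":0,"z":0,"spin":0,"hand":0}]'
python3 -m crank '[{"x":0,"y":0,"z":0.003,"spin":0,"hand":0},{"x":0,"y":0,"z":0.003,"spin":0,"hand":0},{"x":0,"y":0,"z":0.003,"spin":0,"hand":0},{"x":0,"y":0,"z":0,"spin":0,"hand":0},{"x":0,"y":0,"z":0,"spin":0,"hand":0},{"x":0,"y":0,"z":0,"spin":0,"hand":0}]'
```

```text
time: 8.4
tcp_pos: [0.4423, 0.2554, 0.1105]
tool_rot: [-2.885, -1.243, 0.001]
wrist_force: [-0.6, 0.1, -3.5]
opening: 0.198
time: 9.0
tcp_pos: [0.4425, 0.2555, 0.1019]
tool_rot: [2.885, 1.243, 0.0]
wrist_force: [0.4, 0.2, -2.8]
opening: 0.191
```

The lugs have entered the bore without any side force. I'll ease down to the crest.

```bash
python3 -m crank '[{"x":0,"y":0,"z":0.002,"spin":0,"hand":0},{"x":0,"y":0,"z":0.002,"spin":0,"hand":0},{"x":0,"y":0,"z":0,"spin":0,"hand":0},{"x":0,"y":0,"z":0,"spin":0,"hand":0}]'
python3 -m crank '[{"x":0,"y":0,"z":0.001,"spin":0,"hand":0},{"x":0,"y":0,"z":0,"spin":0,"hand":0},{"x":0,"y":0,"z":0,"spin":0,"hand":0}]'
```

```text
time: 9.4
tcp_pos: [0.4423, 0.2554, 0.0976]
tool_rot: [-2.885, -1.243, 0.001]
wrist_force: [-0.2, 1.3, -2.9]
opening: 0.197
time: 9.7
tcp_pos: [0.4425, 0.2555, 0.0969]
tool_rot: [2.885, 1.243, 0.0]
wrist_force: [0.2, 0.3, -2.3]
opening: 0.194
```

```bash
python3 -m crank '[{"x":0,"y":0,"z":0.0008,"spin":0,"hand":0},{"x":0,"y":0,"z":0,"spin":0,"hand":0},{"x":0,"y":0,"z":0,"spin":0,"hand":0}]'
```

```text
time: 10.0
tcp_pos: [0.4426, 0.2555, 0.0963]
tool_rot: [2.885, 1.243, 0.001]
wrist_force: [-0.9, 0.2, 0.0]
opening: 0.199
```

Contact begins at TCP z ≈ 0.0963, as predicted. I'll add a light preload, then turn counterclockwise in small steps.

```bash
python3 -m crank '[{"x":0,"y":0,"z":0.0006,"spin":0,"hand":0},{"x":0,"y":0,"z":0,"spin":0,"hand":0},{"x":0,"y":0,"z":0,"spin":0,"hand":0}]'; python3 -m crank '[{"x":0,"y":0,"z":0,"spin":-0.05,"hand":0},{"x":0,"y":0,"z":0,"spin":-0.05,"hand":0},{"x":0,"y":0,"z":0,"spin":-0.05,"hand":0},{"x":0,"y":0,"z":0,"spin":0,"hand":0},{"x":0,"y":0,"z":0,"spin":0,"hand":0}]'; python3 -m crank '[{"x":0,"y":0,"z":0,"spin":-0.05,"hand":0},{"x":0,"y":0,"z":0,"spin":0,"hand":0},{"x":0,"y":0,"z":0,"spin":0,"hand":0}]'
```

```text
time: 10.3
tcp_pos: [0.4427, 0.2556, 0.0958]
tool_rot: [2.885, 1.243, 0.001]
wrist_force: [-0.7, -0.6, 3.3]
opening: 0.197
time: 10.8
tcp_pos: [0.4431, 0.2557, 0.0959]
tool_rot: [2.784, 1.455, 0.003]
wrist_force: [0.2, 0.1, 3.3]
opening: 0.197
time: 11.1
tcp_pos: [0.443, 0.2556, 0.0958]
tool_rot: [2.747, 1.523, 0.002]
wrist_force: [0.4, -0.1, 2.9]
opening: 0.197
```

```bash
for i in 1; do python3 -m crank '[{"x":0,"y":0,"z":0,"spin":-0.04,"hand":0},{"x":0,"y":0,"z":0,"spin":0,"hand":0},{"x":0,"y":0,"z":0,"spin":0,"hand":0}]'; done; python3 -m crank '[{"x":0,"y":0,"z":0,"spin":-0.04,"hand":0},{"x":0,"y":0,"z":0,"spin":0,"hand":0},{"x":0,"y":0,"z":0,"spin":0,"hand":0}]'; python3 -m crank '[{"x":0,"y":0,"z":0,"spin":-0.04,"hand":0},{"x":0,"y":0,"z":0,"spin":0,"hand":0},{"x":0,"y":0,"z":0,"spin":0,"hand":0}]'
```

```text
time: 11.4
tcp_pos: [0.4428, 0.2555, 0.0957]
tool_rot: [2.716, 1.578, 0.001]
wrist_force: [0.4, 1.1, 5.0]
opening: 0.196
time: 11.7
tcp_pos: [0.4426, 0.2555, 0.0956]
tool_rot: [2.684, 1.632, 0.001]
wrist_force: [-0.0, -0.5, 4.5]
opening: 0.191
time: 12.0
tcp_pos: [0.4424, 0.2555, 0.0954]
tool_rot: [-2.651, -1.685, 0.0]
wrist_force: [-0.5, -1.1, 5.4]
opening: 0.197
```

```bash
python3 -m crank '[{"x":0,"y":0,"z":0,"spin":-0.04,"hand":0},{"x":0,"y":0,"z":0,"spin":0,"hand":0},{"x":0,"y":0,"z":0,"spin":0,"hand":0}]'; python3 -m crank '[{"x":0,"y":0,"z":0,"spin":-0.03,"hand":0},{"x":0,"y":0,"z":0,"spin":0,"hand":0},{"x":0,"y":0,"z":0,"spin":0,"hand":0}]'
```

```text
time: 12.3
tcp_pos: [0.4422, 0.2555, 0.0952]
tool_rot: [-2.617, -1.738, 0.0]
wrist_force: [0.5, 0.5, 3.3]
opening: 0.191
time: 12.6
tcp_pos: [0.4421, 0.2549, 0.0945]
tool_rot: [2.589, 1.778, -0.002]
wrist_force: [2.1, -1.2, -2.6]
opening: 0.197
```

```bash
python3 -m crank '[{"x":0,"y":0,"z":0,"spin":-0.03,"hand":0},{"x":0,"y":0,"z":0,"spin":0,"hand":0},{"x":0,"y":0,"z":0,"spin":0,"hand":0}]'
```

```text
time: 12.9
tcp_pos: [0.4424, 0.2552, 0.0951]
tool_rot: [2.562, 1.817, -0.001]
wrist_force: [3.4, -1.0, -2.9]
opening: 0.197
```

The force dropped to free-hanging, so the lugs are over the openings. I'll lower gently.

```bash
python3 -m crank '[{"x":0,"y":0,"z":0.001,"spin":0,"hand":0},{"x":0,"y":0,"z":0.001,"spin":0,"hand":0},{"x":0,"y":0,"z":0,"spin":0,"hand":0},{"x":0,"y":0,"z":0,"spin":0,"hand":0}]'
```

```text
time: 13.3
tcp_pos: [0.4426, 0.2556, 0.0935]
tool_rot: [2.563, 1.817, 0.001]
wrist_force: [3.2, -0.3, -2.9]
opening: 0.197
```

```bash
python3 -m crank '[{"x":0,"y":0,"z":0.001,"spin":0,"hand":0},{"x":0,"y":0,"z":0.001,"spin":0,"hand":0},{"x":0,"y":0,"z":0,"spin":0,"hand":0},{"x":0,"y":0,"z":0,"spin":0,"hand":0}]'; python3 -m crank '[{"x":0,"y":0,"z":0.001,"spin":0,"hand":0},{"x":0,"y":0,"z":0,"spin":0,"hand":0},{"x":0,"y":0,"z":0,"spin":0,"hand":0}]'
```

```text
time: 13.7
tcp_pos: [0.4425, 0.2555, 0.0914]
tool_rot: [2.562, 1.817, 0.0]
wrist_force: [3.5, -0.8, -2.0]
opening: 0.197
time: 14.0
tcp_pos: [0.4425, 0.2554, 0.0904]
tool_rot: [2.563, 1.817, 0.0]
wrist_force: [3.4, -0.5, -2.3]
opening: 0.201
```

```bash
python3 -m crank '[{"x":0,"y":0,"z":0.001,"spin":0,"hand":0},{"x":0,"y":0,"z":0,"spin":0,"hand":0},{"x":0,"y":0,"z":0,"spin":0,"hand":0}]'
```

```text
time: 14.3
tcp_pos: [0.4426, 0.2555, 0.0898]
tool_rot: [2.562, 1.817, 0.001]
wrist_force: [2.2, -1.6, 1.6]
opening: 0.2
```

It has landed in the thread start, after a drop of about 6.7 mm. Now I'll screw clockwise, sinking 0.48 mm per 0.1 rad, and check the load.

```bash
python3 -m crank '[{"x":0,"y":0,"z":0.0003,"spin":0.06,"hand":0},{"x":0,"y":0,"z":0.0003,"spin":0.06,"hand":0},{"x":0,"y":0,"z":0,"spin":0,"hand":0},{"x":0,"y":0,"z":0,"spin":0,"hand":0}]'; python3 -c "
from h import *;s=env.observe();print(s['wrist_torque'],s['joint_pos'][5])"; python3 -m crank '[{"x":0,"y":0,"z":0.0003,"spin":0.06,"hand":0},{"x":0,"y":0,"z":0.0003,"spin":0.06,"hand":0},{"x":0,"y":0,"z":0,"spin":0,"hand":0},{"x":0,"y":0,"z":0,"spin":0,"hand":0}]'; python3 -c "
from h import *;s=env.observe();print(s['wrist_torque'],s['joint_pos'][5])"
```

```text
time: 14.7
tcp_pos: [0.4423, 0.2556, 0.089]
tool_rot: [-2.666, -1.662, 0.0]
wrist_force: [1.1, -0.3, 1.8]
opening: 0.198
[-0.0289 -0.1535 -0.0257] 0.80985730097871
time: 15.1
tcp_pos: [0.4424, 0.2556, 0.0884]
tool_rot: [-2.76, -1.5, -0.0]
wrist_force: [0.0, -0.5, 2.4]
opening: 0.197
[ 0.0283 -0.1623 -0.0274] 0.9293270800313941
```

```bash
python3 -m crank '[{"x":0,"y":0,"z":0.0003,"spin":0.06,"hand":0},{"x":0,"y":0,"z":0.0003,"spin":0.06,"hand":0},{"x":0,"y":0,"z":0,"spin":0,"hand":0},{"x":0,"y":0,"z":0,"spin":0,"hand":0}]'; python3 -c "
from h import *;s=env.observe();print(s['wrist_torque'],s['joint_pos'][5])"; python3 -m crank '[{"x":0,"y":0,"z":0.0003,"spin":0.06,"hand":0},{"x":0,"y":0,"z":0.0003,"spin":0.06,"hand":0},{"x":0,"y":0,"z":0,"spin":0,"hand":0},{"x":0,"y":0,"z":0,"spin":0,"hand":0}]'; python3 -c "
from h import *;s=env.observe();print(s['wrist_torque'],s['joint_pos'][5])"
```

```text
time: 15.5
tcp_pos: [0.4425, 0.2555, 0.0877]
tool_rot: [2.845, 1.332, 0.0]
wrist_force: [0.3, 0.4, 3.2]
opening: 0.192
[ 0.0362 -0.1618 -0.0678] 1.0491671064961157
time: 15.9
tcp_pos: [0.4429, 0.2558, 0.0875]
tool_rot: [-2.92, -1.159, -0.002]
wrist_force: [0.7, 1.0, 5.2]
opening: 0.196
[ 0.021  -0.2314 -0.0034] 1.1691088807198609
```

```bash
python3 -m crank '[{"x":0,"y":0,"z":0.0002,"spin":0.06,"hand":0},{"x":0,"y":0,"z":0,"spin":0,"hand":0},{"x":0,"y":0,"z":0,"spin":0,"hand":0}]'; python3 -c "
from h import *;s=env.observe();print(s['wrist_torque'],s['joint_pos'][5])"; python3 -m crank '[{"x":0,"y":0,"z":0,"spin":0.06,"hand":0},{"x":0,"y":0,"z":0,"spin":0,"hand":0},{"x":0,"y":0,"z":0,"spin":0,"hand":0}]'; python3 -c "
from h import *;s=env.observe();print(s['wrist_torque'],s['joint_pos'][5])"
```

```text
time: 16.2
tcp_pos: [0.4433, 0.2558, 0.0874]
tool_rot: [-2.953, -1.071, -0.003]
wrist_force: [1.6, 1.0, 5.2]
opening: 0.197
[-0.0402 -0.2716  0.0028] 1.2293455400699562
time: 16.5
tcp_pos: [0.4433, 0.2557, 0.0874]
tool_rot: [2.984, 0.983, 0.003]
wrist_force: [2.1, 0.1, 5.4]
opening: 0.197
[-0.0624 -0.2848  0.0158] 1.2885953489465731
```

```bash
python3 -m crank '[{"x":0,"y":0,"z":0,"spin":0.06,"hand":0},{"x":0,"y":0,"z":0,"spin":0,"hand":0},{"x":0,"y":0,"z":0,"spin":0,"hand":0}]'; python3 -c "
from h import *;s=env.observe();print(s['wrist_torque'],s['joint_pos'][5])"; python3 -m crank '[{"x":0,"y":0,"z":0,"spin":0.06,"hand":0},{"x":0,"y":0,"z":0,"spin":0,"hand":0},{"x":0,"y":0,"z":0,"spin":0,"hand":0}]'
python3 - <<'E'
from h import *;s=env.observe();print(s['wrist_torque'],s['joint_pos'][5]);save("w8.png",optics.get_image("wrist"));save("s8.png",optics.get_image("scene"),(100,120,260,240),5)
E
```

```text
time: 16.8
tcp_pos: [0.4434, 0.2557, 0.0874]
tool_rot: [3.012, 0.894, 0.003]
wrist_force: [2.1, 0.5, 5.7]
opening: 0.193
[-0.0609 -0.401   0.0423] 1.3481138259295937
time: 17.1
tcp_pos: [0.4434, 0.2556, 0.0874]
tool_rot: [3.037, 0.803, 0.003]
wrist_force: [1.5, 0.3, 5.1]
opening: 0.196
[-0.1552 -0.3765  0.0408] 1.408104480058796
```

View pics/w8.png

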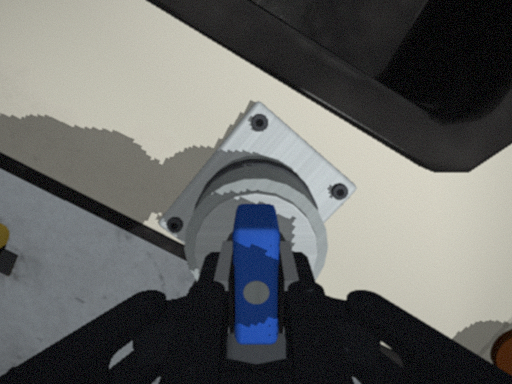

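View pics/s8.png

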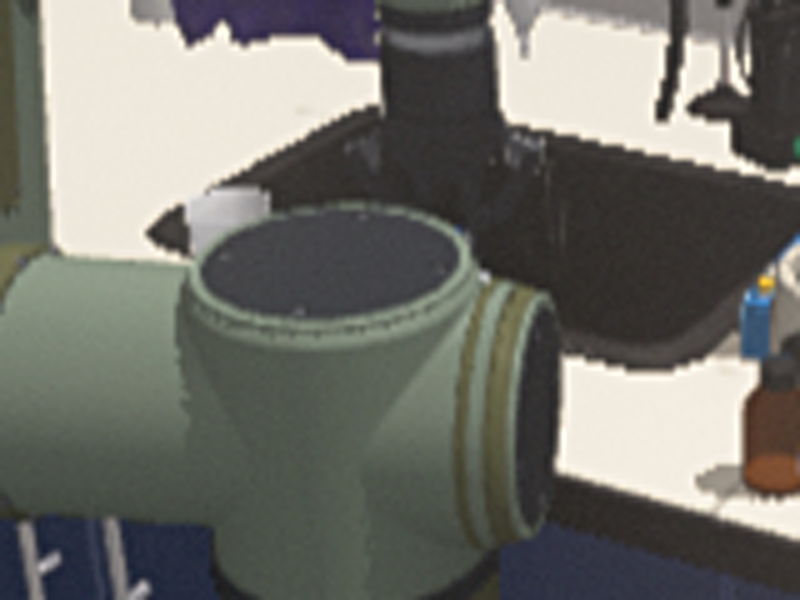

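```bash
python3 -m crank '[{"x":0,"y":0,"z":0,"spin":0.06,"hand":0},{"x":0,"y":0,"z":0,"spin":0,"hand":0},{"x":0,"y":0,"z":0,"spin":0,"hand":0}]'; python3 -m crank '[{"x":0,"y":0,"z":0,"spin":0.05,"hand":0},{"x":0,"y":0,"z":0,"spin":0,"hand":0},{"x":0,"y":0,"z":0,"spin":0,"hand":0}]'
python3 - <<'E'
from h import *;s=env.observe();print(s['wrist_torque'],s['joint_pos'][5])
E
```

```text
time: 17.5
tcp_pos: [0.4434, 0.2555, 0.0874]
tool_rot: [3.06, 0.712, 0.003]
wrist_force: [2.7, 0.4, 5.0]
opening: 0.198
time: 17.8
tcp_pos: [0.4434, 0.2555, 0.0874]
tool_rot: [3.076, 0.635, 0.003]
wrist_force: [2.2, -0.4, 5.4]
opening: 0.197
[-0.2787 -0.4666  0.0369] 1.5178650553667463
```

The turn now totals about 48° with the height constant, so it should be home. I'll release, back straight up and look.

```bash
python3 -m crank '[{"x":0,"y":0,"z":0,"spin":0,"hand":0.3},{"x":0,"y":0,"z":0,"spin":0,"hand":0.7},{"x":0,"y":0,"z":0,"spin":0,"hand":1},{"x":0,"y":0,"z":0,"spin":0,"hand":1},{"x":0,"y":0,"z":0,"spin":0,"hand":1},{"x":0,"y":0,"z":0,"spin":0,"hand":1},{"x":0,"y":0,"z":0,"spin":0,"hand":1}]'; python3 -m crank '[{"x":0,"y":0,"z":-0.01,"spin":0,"hand":1},{"x":0,"y":0,"z":-0.03,"spin":0,"hand":1},{"x":0,"y":0,"z":-0.03,"spin":0,"hand":1},{"x":-0.02,"y":0,"z":-0.02,"spin":0,"hand":1},{"x":-0.02,"y":0,"z":0,"spin":0,"hand":1},{"x":0,"y":0,"z":0,"spin":0,"hand":1},{"x":0,"y":0,"z":0,"spin":0,"hand":1},{"x":0,"y":0,"z":0,"spin":0,"hand":1}]'
python3 - <<'E'
from h import *
S=[];I=[]
for k in range(4):
    S.append(env.observe()); I.append(optics.get_image("wrist").astype(float))
tp=np.mean([s["tcp_pos"] for s in S],0); rv=R.from_rotvec([s["tool_rot"] for s in S]).mean().as_rotvec(); im=np.mean(I,0).astype(np.uint8); save("w9.png",im)
s=dict(tcp_pos=tp,tool_rot=rv); c=cam("wrist",s); np.savez("avg9.npz",im=im,tp=tp,rv=rv)
for zt in (.114,.115,.117,.119):
    m=barmask(im,proj(c,[.443,.255,zt])[0],40); p,e,A=fitbar(c,m,[.443,.255,.4],zt); print(zt,p,np.degrees(p[2]),e,A)
print(tp,S[-1]["wrist_force"],S[-1]["wrist_torque"])
v=im.copy()
for P,col in ((circ((.4435,.2545),.03,.081,200),(255,0,0)),(circ((.4435,.2545),.036,.075,200),(0,255,0))):
    cv2.polylines(v,[np.round(proj(c,P)*16).astype(np.int32)],True,col,1,cv2.LINE_AA,4)
save("w9z.png",v,(160,60,360,240),4)
save("t9.png",optics.get_image("top"),(170,180,250,240),8)
E
```

```text
time: 18.5
tcp_pos: [0.4424, 0.2554, 0.0868]
tool_rot: [3.078, 0.63, -0.0]
wrist_force: [-0.8, -0.5, 0.1]
opening: 0.999
time: 19.3
tcp_pos: [0.4062, 0.2399, 0.1768]
tool_rot: [-3.078, -0.63, -0.001]
wrist_force: [0.6, -0.8, 0.7]
opening: 1.0
0.114 [0.4442 0.2537 0.4077] 23.3622733227869 173.81750919117647 2443.0
0.115 [0.4444 0.2537 0.4077] 23.356936140456934 195.4730238970588 2443.0
0.117 [0.4441 0.2537 0.3913] 22.417538133011682 238.1507276348039 2443.0
0.119 [0.4443 0.2538 0.4015] 23.00149629756226 287.93529411764706 2443.0
[0.4061 0.2399 0.1766] [0.0037 0.1215 1.4052] [ 0.0484 -0.0137 -0.0075]
```

View pics/w9.png

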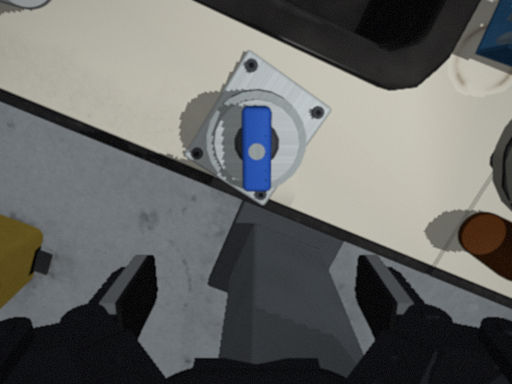

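View pics/w9z.png

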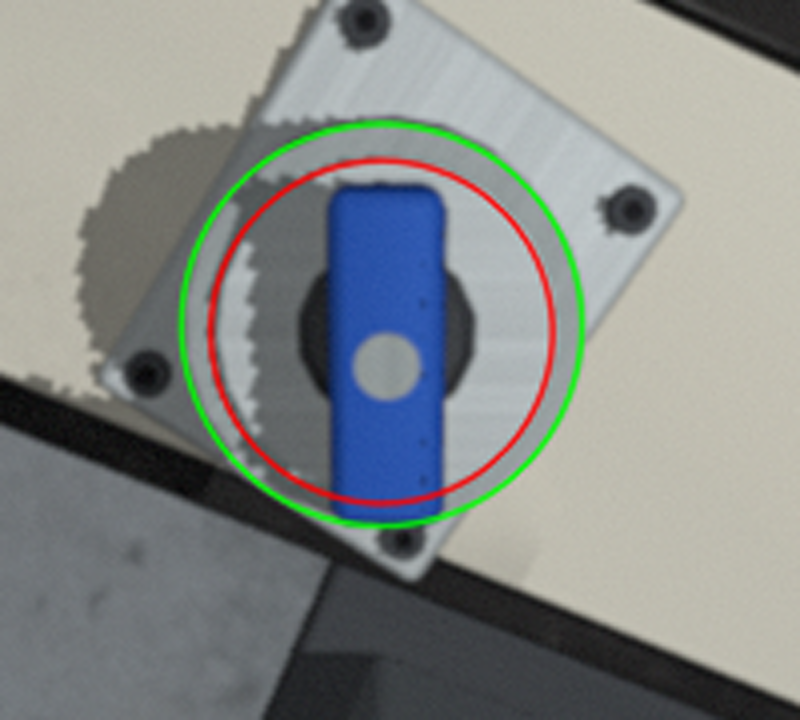

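View pics/t9.png

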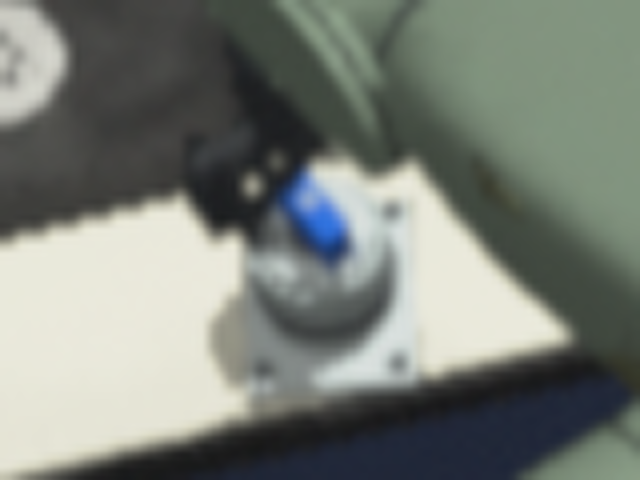

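The plug is centred at about (0.444, 0.254) and its yaw of 23.3° matches the tool's. As a height check, I'll go back low and view the flange edge obliquely.

```bash
python3 -m crank '[{"x":0.02,"y":0,"z":0,"spin":0,"hand":1},{"x":0.021,"y":0,"z":0.03,"spin":0,"hand":1},{"x":0,"y":0,"z":0.03,"spin":0,"hand":1},{"x":0,"y":0,"z":0.01,"spin":0,"hand":1},{"x":0,"y":0,"z":0,"spin":0,"hand":1},{"x":0,"y":0,"z":0,"spin":0,"hand":1},{"x":0,"y":0,"z":0,"spin":0,"hand":1}]'
python3 - <<'E'
from h import *
S=[];I=[]
for k in range(6):
    S.append(env.observe()); I.append(optics.get_image("wrist").astype(float))
tp=np.mean([s["tcp_pos"] for s in S],0); rv=R.from_rotvec([s["tool_rot"] for s in S]).mean().as_rotvec(); im=np.mean(I,0).astype(np.uint8); print(tp,S[-1]["wrist_force"])
c=cam("wrist",dict(tcp_pos=tp,tool_rot=rv)); np.savez("avg10.npz",im=im,tp=tp,rv=rv)
save("w10.png",im,(160,120,350,310),4)
from jarfit import *
g=gaussian_filter(cv2.cvtColor(im,cv2.COLOR_RGB2GRAY).astype(float),.6)
v=im.copy()
p=(.4440,.2538)
for dz,col in ((0,(0,255,0)),(.003,(255,255,0))):
  for r,z in ((.03,.075+dz),(.03,.081+dz)):
    cv2.polylines(v,[np.round(proj(c,circ(p,r,z,200))*16).astype(np.int32)],True,col,1,cv2.LINE_AA,4)
cv2.polylines(v,[np.round(proj(c,circ(p,.036,.075,200))*16).astype(np.int32)],True,(255,0,0),1,cv2.LINE_AA,4)
save("w10o.png",v,(160,120,350,310),4)
E
```

```text
time: 20.25
tcp_pos: [0.4444, 0.2563, 0.1085]
tool_rot: [-3.077, -0.63, -0.005]
wrist_force: [0.2, 0.2, -0.1]
opening: 1.001
[0.4442 0.2562 0.1082] [-0.0467  0.3977 -0.5501]
```

View pics/w10.png

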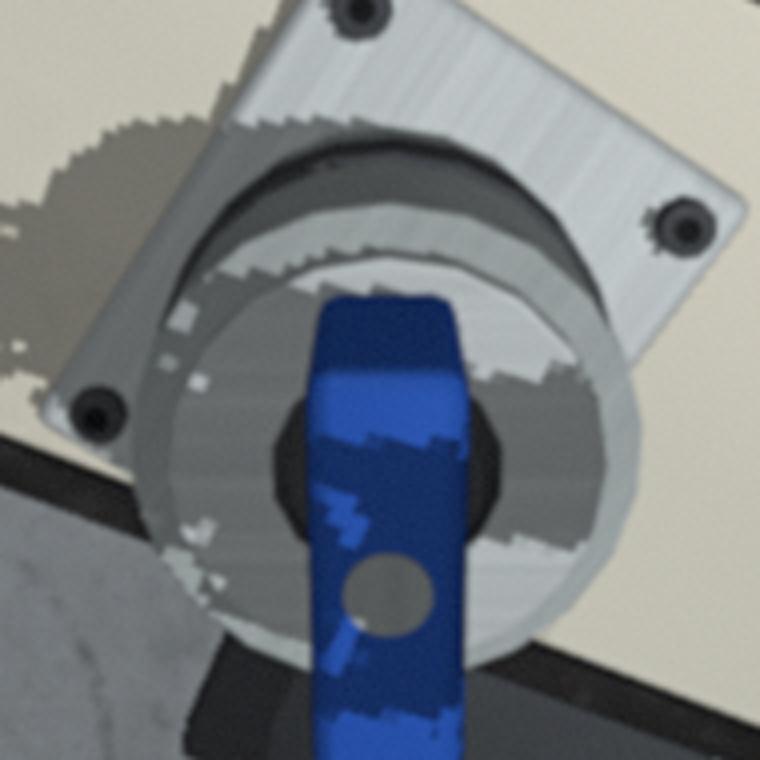

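View pics/w10o.png

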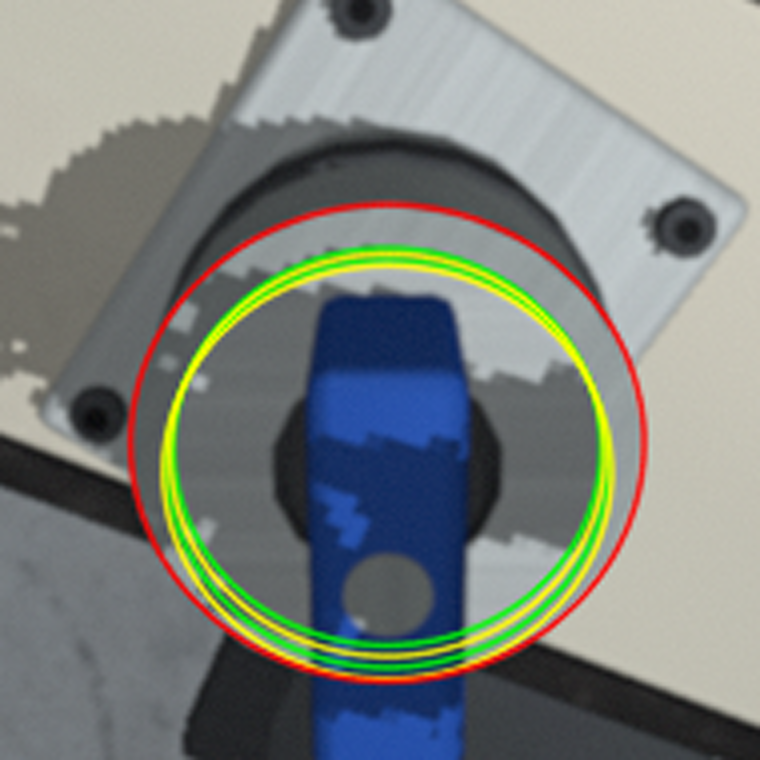

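The flange edge lies on the projected flush outline at row ≈ 250, with only a thin dark edge line and no gap of 3 mm. I'll retreat upward, check the surroundings and hand in.

```bash
python3 -m crank '[{"x":0,"y":0,"z":-0.02,"spin":0,"hand":1},{"x":0,"y":0,"z":-0.04,"spin":0,"hand":1},{"x":0,"y":0,"z":-0.04,"spin":0,"hand":1},{"x":0,"y":0,"z":-0.02,"spin":0,"hand":1},{"x":0,"y":0,"z":0,"spin":0,"hand":1},{"x":0,"y":0,"z":0,"spin":0,"hand":1},{"x":0,"y":0,"z":0,"spin":0,"hand":1}]'
python3 - <<'E'
from h import *
save("s11.png",optics.get_image("scene")); save("w11.png",optics.get_image("wrist"))
E
```

```text
time: 21.25
tcp_pos: [0.4421, 0.2554, 0.2249]
tool_rot: [3.077, 0.63, -0.005]
wrist_force: [0.3, 0.5, -0.3]
opening: 1.006
```

View pics/s11.png

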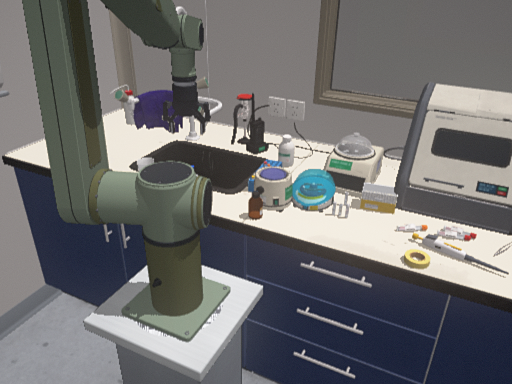

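View pics/w11.png

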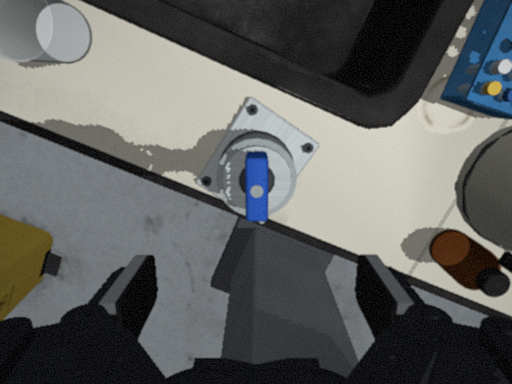

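The bottle at (256,205), tape at (417,258) and beaker at (145,165) stand where they did in the first picture. The plug sits in the jar at (257,185) in the wrist view, and the gripper is clear. Handing in.

```bash
python3 -c "
from rig import env; print(env.finish_job())"
```

```text
the job is handed in; nothing more can be done
None
```

The plug is screwed home in the jar, released, and the job is handed in at about 21 s; no verdict was reported.

- **What I did:** I gripped the plug by its bar, carried it over to the jar and set it on the crest with about 3 N. I turned it about 24° counterclockwise until the thread start dropped (6.7 mm). Then I screwed it about 48° clockwise, with the wrist force never reading more than about 9 N. After that I let go and backed off.
- **Height and centring:** During the last 15–20° of turning the height stayed constant, which fits the flange resting on the rim. The seat came out at about 0.075 m, the rim's height, and the close oblique picture shows the flange edge on the outline drawn for a flush plug. The centre agrees with the jar's to about 0.5 mm. These height checks are good to roughly 1 mm, about the same as the limit itself.
- **Tightness not confirmed:** The measured screwing torque stayed very small (about 0.04 N·m), so being tight rests on the turn angle and the constant height, not on felt torque.
- **TCP readings:** Some taken during motion were up to 2 mm off the settled ones; I used averaged ones for aligning over the jar and for the final visual check.
- **Surroundings:** The beaker, bottle and tape stand where they did in the first scene picture. The gripper is well clear of everything.

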